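# Seat the indicator post in its spring-plunger holder

## Robot

A 6-joint arm with a two-finger parallel gripper is mounted at the origin on the work surface. World frame = base frame: x ahead of the robot, y to its left, z up, the work surface at z = 0. Lengths are in m, angles in rad, forces in N, time in s.
With the tool pointing down it reaches from about 0.325 to 0.85 m from the base axis. Payload 4.4 kg.
Tool frame: the origin (TCP) lies midway between the tips of the shut fingers; the grasp point (between the pads) lies 19 mm behind it (manip.grip_depth is the distance from the TCP to the grasp point, in m); z points along the fingers, y is the direction in which the jaws open and shut (so a half turn about z gives the same grasp; the last joint's range is limited). The gripper opens to 94 mm and grips with 3 to 60 N. Pads are 16 mm wide; open, the fingers measure 119 mm over their backs; the gripper's body (75 mm by 177 mm) begins 78 mm behind the grasp point.
Start: joints at [1.036, 0.207, 1.542, -0, 1.393, -0.15], TCP at [0.215, 0.533, 0.205] pointing down, gripper open.
Joint ranges: [-2.73, 2.73], [-0.86, 2.22], [0.23, 2.46], [-1.11, 4.25], [0.08, 2.63], [-2.82, 2.82]. Speed limits (rad/s): [2.79, 2.79, 3.14, 3.14, 3.14, 3.14].

## Interface

Orientations are given as a rotation vector (axis times angle).
In Python, from workcell import manip gives the robot as it stands. The module is installed in compiled form; this text tells all that it offers.
- The arm moves only by the tool move_arm, never from a script. Its argument "commands" is a list of rows, each a list of 5 numbers: the shift along the tool's x, y, z in m, then the turn about the tool's z in degrees, then the opening in per cent of the stroke, from 0 (shut) to 100 (fully open). A call has 1 to 20 rows; each row shifts and turns the pose as measured when the row begins, along the tool's axes as they then stand; what a row does not reach is not made up. A row lasts 1/12 s, in which the tool goes at most 41.7 mm and 7.16 degrees, less where a joint would pass 70% of its speed; a pose out of reach is approached as far as the arm can. A call is refused whole if a number of a shift passes 0.0417 or a number of a turn 7.16, either way. A call with a gripper value outside its range is refused whole. The fingers move at their own pace and stop on an object; "newtons" is the grip in N (left out, the last holds). Time passes only in rows, so rows that do not move let the fingers close. It gives the time, the measured TCP pose, the force and the opening at its end, in the units of the state.
- manip.observe(): the state, without advancing time (a new reading comes with each control period).
- manip.capture(name): name is "scene" or "side" or "wrist"; returns the picture (384x512x3 uint8, blue, green, red); there is no depth.
- manip.camera_params(name): a dict with "fovy" (degrees; the focal length in pixels is half the picture's height over the tangent of half this angle, whatever the lens; pixels are square), "cx", "cy" (the principal point, pixels), "rvec" (rotation vector, rad) and "tvec" (3), from world to camera coordinates, as OpenCV has them. Camera axes: x right, y down, z forward; pixel columns grow to the right and rows downward; lengths in m; the calibration is good to about 2 mm. A picture is of the moment at which its call begins: read the wrist's pose just before it. camera_params takes no time and is no camera call; for the wrist camera it gives the pose at the moment of the call.
- manip.hand_in(): hands the job in, once; it reports no verdict.
Trained networks look in the newest picture that a camera, given by its name, has taken for a name from the list of things; names that differ only in an ending like _2 or _b are one class to them, and where a whole thing is asked for, a point or a joint stands for the part that bears it (a point fixed in the world has none). Each returns a list of dicts, best first, with "conf" (0 to 1); they miss things now and then, are a little off and sometimes report something else, mostly with a low value. They report only what shows in the picture. A call takes as long as a camera call. They do not tell look-alikes from the thing itself.
- manip.spot_in(camera, query): "rect" ([left, top, right, bottom] in pixels, round what is visible of it).
- manip.outline_of(camera, query): "region" (384x512 bool, what is visible of it) and "rect" ([left, top, right, bottom] in pixels, round what is visible of it).
- manip.tip_of(camera, query): "xy" ([column, row] in pixels: a listed point, or the origin of a listed thing).
The state is a dict: "clock": time; "qpos": joint angles; "dq": joint speeds; "joint_torque": joint torques, N m; "ee_pos": TCP position; "orientation": TCP orientation; "contact_force": force on the tool from outside, world axes, zero at the start; "ft_torque": the same for the moment, N m; "finger_gap": finger opening in m.
Only numpy, scipy, OpenCV 4.12 (cv2) and the standard library are available. Lean on these libraries where they do the work, as an engineer would, in place of code of your own. Each camera call takes 0.05 s, during which the arm holds its last target.

## Task

Take the taller of the two steel posts out of the grey storage block and slide it, tapered end down, into the post holder, past the side spring plunger, until it is fully home and has pressed down the sprung seat inside. Feel for the bottom and press gently, because a hard push strains the holder; then let go and leave the post standing upright, gripped by the plunger, with everything else left where it was.

Things in the scene. Friction and masses are not known exactly. Their poses are not given: they have to be found in the camera images.
- post_center (a point): The tall steel post, round, 148 mm long, 0.23 to 0.37 kg, standing in one of the storage block's two holes; which one varies. The point is on its axis half-way up, 74 mm above the foot; z runs up the axis. From the foot: taper 8 mm long (8 to 16 mm diameter), 16 mm shaft up to 100 mm, flange 32 mm wide and 6 mm thick (100 to 106 mm), then the head. It may lean by 3 degrees in the hole.
- post_head (a point): Middle of the tall post's plain round head, where it is gripped from above: 20 mm diameter, 42 mm high (106 to 148 mm above the foot; this point is 127 mm above the foot). The flange just below the head stops fingers that slip down it.
- spare_center (a point): The short steel post, a bystander standing in the other hole of the storage block, 82 mm long overall (60 mm shaft of 16 mm, flange of 32 mm, head only 16 mm high and 20 mm in diameter). This point is half-way up, 41 mm above its foot. To be left in its hole.
- rack: Grey plastic storage block, fixed, 50 mm (x) by 150 mm (y) by 55 mm high, origin at the centre of its underside. Two round holes 20 mm in diameter, 45 mm deep (floor 10 mm above the counter), at y = -45 and +45 mm in its frame, 90 mm apart; a post stands in each.
- holder_mouth (a point): Centre of the round mouth, facing up, of the post holder: an aluminium block 44 by 44 mm, top 107 mm above the counter, on a dark 90 by 90 by 12 mm base plate fixed to the counter. z points up along the bore, 17.6 mm in diameter with a 1.5 mm chamfer. The plunger comes in from the side at local +x, 20 mm below the mouth; its dark knob sticks out 51 mm from the bore axis.
- holder: The same post holder; origin at the centre of its underside. In the bore, out of sight, is a solid stop set at an unknown height, with a sprung seat on it: the foot comes to rest anywhere from 41 to 81 mm below the mouth, so the bottom must be felt. The flange then still stands 19 mm or more above the mouth. Push down with no more than 25 N: post and holder must not press on each other with over 60 N in all, of which the plunger's squeeze is about 30.
- plunger_nose (a point): Where the plunger's nose enters the bore, 20 mm below the mouth. Pushing the post down meets 12 to 22 N while the taper forces the nose back (foot 20 to 30 mm below the mouth), then a steady 5 to 14 N of rubbing (less when standing still), then a steep rise on the stop. The post does not sink past it by its own weight.
- holder_plunger (a joint): Side spring plunger: 0 m with its nose fully out in the empty bore (tip 4 mm from the bore axis); grows as the nose is pushed back. It reads about 0.0018 to 0.004 m when the shaft stands in the bore beside it. Spring force 6 N plus 2 N per mm. It grips the shaft at any depth by rubbing alone.
- holder_seat (a joint): Sprung seat on the hidden stop inside the bore: 0 m when free, grows downwards as the post's foot presses it, 0.004 m fully down on the solid stop. Its spring is light (1 to 2 N), so the plunger's grip holds the post down once it is released.
- gauge: Orange plastic go gauge lying loose on the counter, about 24 by 102 by 8 mm, origin at the centre of its underside. Bystander. Farther to the right of the robot stands an open grey case with a caliper, 250 by 100 mm, its open lid 130 mm high.
- screw0: One of four black cap screws standing head-down on the counter beside the bin, loose, 18 mm head, 47 mm high, origin at the centre of its underside. Bystander. The bin is clear acrylic, 170 mm square, with a funnel 216 mm wide and 185 mm high on it.
- screw1: One of four black cap screws standing head-down on the counter beside the bin, loose, 18 mm head, 47 mm high, origin at the centre of its underside. Bystander. The bin is clear acrylic, 170 mm square, with a funnel 216 mm wide and 185 mm high on it.
- screw2: One of four black cap screws standing head-down on the counter beside the bin, loose, 18 mm head, 47 mm high, origin at the centre of its underside. Bystander. The bin is clear acrylic, 170 mm square, with a funnel 216 mm wide and 185 mm high on it.
- screw3: One of four black cap screws standing head-down on the counter beside the bin, loose, 18 mm head, 47 mm high, origin at the centre of its underside. Bystander. The bin is clear acrylic, 170 mm square, with a funnel 216 mm wide and 185 mm high on it.
Not all that is in view belongs to the job. Of the things like the holder, leave any that is orange or yellow; of the rest the smaller one is meant.

How it is judged:
On the way, in this order (a step that is already met when the one before it is completed fails the run):
1. the tall post is lifted out of the storage block (height (world z) of post_center above 0.14 m), for 0.1 s.
2. the post's shaft stands in the holder's bore and holds the plunger back (horizontal distance between post_center and holder_mouth below 0.005 m and z of post_center in the frame of holder_mouth below 0.054 m and value of joint holder_plunger above 0.0015 m), for 0.1 s.
At the end, for the whole second after the job is handed in: The tall post stands upright (within 0.06 rad) in the holder's bore, its axis within 4 mm of the bore's, the sprung seat under its foot pressed at least 3 of its 4 mm, the plunger held back at least 1.5 mm by the shaft, and the post released (value of joint holder_seat above 0.003 m and value of joint holder_plunger above 0.0015 m and horizontal distance between post_center and holder_mouth below 0.004 m and z of post_center in the frame of holder_mouth below 0.037 m and angle between post_center's own z axis and vertical below 0.06 rad and height (world z) of post_center above 0.08 m and contact force between post and the fingers below 0.1 N); the robot touches nothing.
It fails at once if the post and the holder press on each other with more than 60 N (contact force between post and holder above 60 N).
It fails at once if the hand or arm presses on the holder (contact force between any of the fingers, the arm and holder above 10 N).
It fails at once if the short post is pulled out or knocked (moved by more than 15 mm) (distance of spare_center from where it was at the start of the episode above 0.015 m).
It fails at once if the go gauge or a screw is moved by more than 15 mm (distance of any of gauge, screw0, screw1, screw2, screw3 from where it was at the start of the episode above 0.015 m).
It also fails if it takes over 64 s, if anything falls off the work surface, if the arm or the gripper's body presses on something with over 40 N, if the wrist force passes 120 N, or if a joint passes its speed limit or range.

## Working session

There is one attempt and no reset: what is moved stays moved. The work goes in short steps, Python scripts to look and compute and a tool call to move; the robot and the scene stay as the last step left them, time stands still between calls to the robot, and variables do not carry over. Pictures are saved under pics/ and viewed, and the job is handed in when it is done.

Besides the shell and the picture viewer there is one more tool, called after "Call:" by a JSON object that holds its "api" and its "payload". move_arm: Moves the arm, as the interface text tells. Its arguments: {"type":"object","properties":{"commands":{"type":"array","items":{"type":"array","items":{"type":"number"}}},"newtons":{"type":"number"}},"required":["commands"]}

```bash
mkdir -p pics; python3 - <<'E'
from workcell import manip
import cv2
print(manip.observe())
for n in ["scene","side","wrist"]:
    p=manip.camera_params(n); print(n,p)
    cv2.imwrite(f"pics/{n}0.png",manip.capture(n))
E
```

```text
{'clock': 0.0, 'qpos': array([ 1.03647439e+00,  2.07413810e-01,  1.54291691e+00, -1.58848414e-06,
        1.39351803e+00, -1.50516670e-01]), 'dq': array([ 0.0002065 ,  0.00066181,  0.00010243,  0.00216227, -0.00036485,
        0.00017894]), 'joint_torque': array([-2.09690729e-04, -3.70871866e+01, -2.81418031e+01,  6.98581478e-02,
        3.61307524e-02, -1.87664100e-04]), 'ee_pos': array([0.2149176 , 0.53246251, 0.20431191]), 'orientation': array([-0.59904141, -3.08317901,  0.00333815]), 'contact_force': array([-0.61107962, -0.1005186 ,  0.03920164]), 'ft_torque': array([0.02600925, 0.00362248, 0.02457739]), 'finger_gap': 0.09396779792327122}
scene {'fovy': 49.22210269511649, 'cx': 257.0182722433794, 'cy': 182.71706610832666, 'rvec': array([ 2.28556737,  1.02390273, -0.37002108]), 'tvec': array([-0.45845673, -0.15567305,  1.42171841])}
side {'fovy': 55.06738298598002, 'cx': 263.12428366385006, 'cy': 189.19460568940826, 'rvec': array([ 0.40911743, -2.83093452,  1.05797676]), 'tvec': array([0.5490666 , 0.04083202, 1.16453983])}
wrist {'fovy': 68.2977061575477, 'cx': 257.32438775562446, 'cy': 189.63285729024082, 'rvec': array([-2.43178691, -1.64202936, -0.19645097]), 'tvec': array([-0.57387704, -0.02474952,  0.39106433])}
```

View pics/scene0.png

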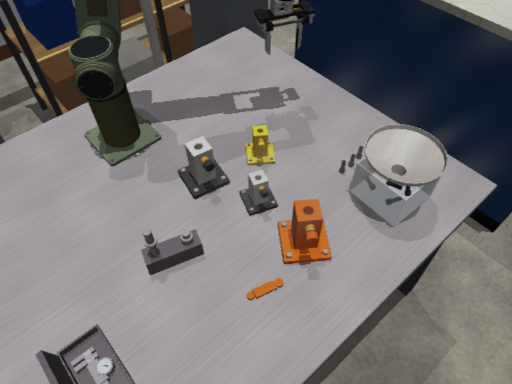

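View pics/side0.png

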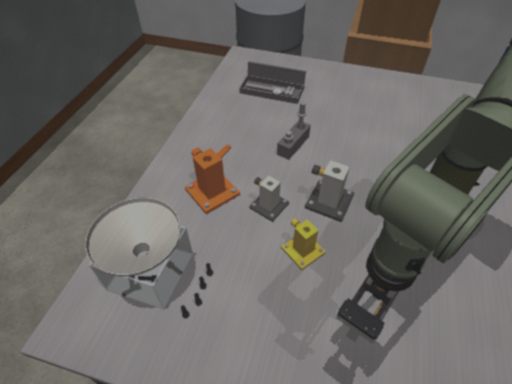

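View pics/wrist0.png

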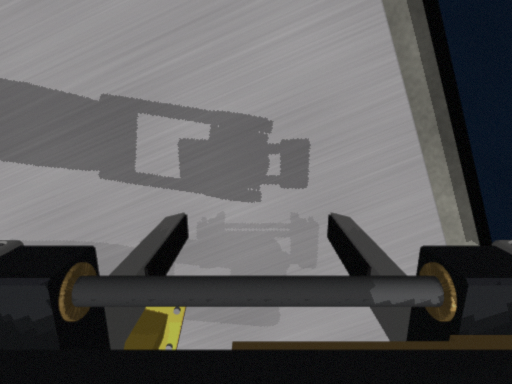

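The scene view shows the small grey holder with its mouth at about (258,177). The big grey one at (200,147) and the yellow and orange ones are decoys. The tall post's head is at (150,235) in the rack, with the spare at (187,238). In the side view the small holder is at (268,183) and the tall post at (302,110).

```bash
cat > h.py <<'E'
from workcell import manip
import numpy as np, cv2
from scipy.spatial.transform import Rotation as R
def K(p):
    f=192/np.tan(np.radians(p['fovy']/2)); return np.array([[f,0,p['cx']],[0,f,p['cy']],[0,0,1]])
def P(p): return K(p)@np.c_[cv2.Rodrigues(p['rvec'])[0],p['tvec']]
def tri(pa,xa,pb,xb):
    X=cv2.triangulatePoints(P(pa),P(pb),np.array(xa,float).reshape(2,1),np.array(xb,float).reshape(2,1)); return (X[:3]/X[3]).ravel()
def proj(p,X):
    x=P(p)@np.r_[X,1]; return x[:2]/x[2]
def atz(p,xy,z):
    Rm=cv2.Rodrigues(p['rvec'])[0]; c=-Rm.T@p['tvec']; d=Rm.T@np.linalg.inv(K(p))@np.r_[xy,1]; return c+d*(z-c[2])/d[2]
E
python3 - <<'E'
from h import *
s,d=manip.camera_params("scene"),manip.camera_params("side")
for q in ["post_head","post_center","spare_center","holder_mouth","rack","holder"]:
    for n in ["scene","side"]:
        print(q,n,[(np.round(r['xy'],1).tolist(),round(r['conf'],2)) for r in manip.tip_of(n,q)[:5]])
I=cv2.imread("pics/scene0.png")[130:290,110:310];cv2.imwrite("pics/sc.png",cv2.resize(I,None,fx=3.7,fy=3.7,interpolation=cv2.INTER_CUBIC))
I=cv2.imread("pics/side0.png")[80:230,220:370];cv2.imwrite("pics/sd.png",cv2.resize(I,None,fx=4,fy=4,interpolation=cv2.INTER_CUBIC))
E
```

```text
post_head scene [([149.0, 235.5], 0.75)]
post_head side [([303.9, 108.1], 0.58), ([212.0, 273.6], 0.2)]
post_center scene [([152.8, 246.4], 0.75)]
post_center side [([302.2, 120.4], 0.58)]
spare_center scene [([187.5, 239.7], 0.61)]
spare_center side [([288.5, 139.1], 0.51)]
holder_mouth scene [([305.3, 209.3], 0.93), ([258.1, 179.2], 0.83), ([259.6, 129.1], 0.83), ([196.0, 149.5], 0.6), ([262.7, 290.2], 0.41)]
holder_mouth side [([269.9, 181.7], 0.94), ([334.4, 170.0], 0.75), ([209.4, 155.5], 0.73), ([307.9, 230.4], 0.61)]
rack scene [([172.9, 260.2], 0.84)]
rack side [([294.9, 146.6], 0.96)]
holder scene [([260.9, 199.2], 0.95), ([256.9, 155.2], 0.83), ([302.7, 241.5], 0.59), ([202.7, 178.4], 0.57), ([357.9, 157.3], 0.25)]
holder side [([302.5, 246.8], 0.96), ([268.6, 207.2], 0.9), ([208.6, 194.5], 0.77), ([329.1, 199.4], 0.57)]
```

View pics/sc.png

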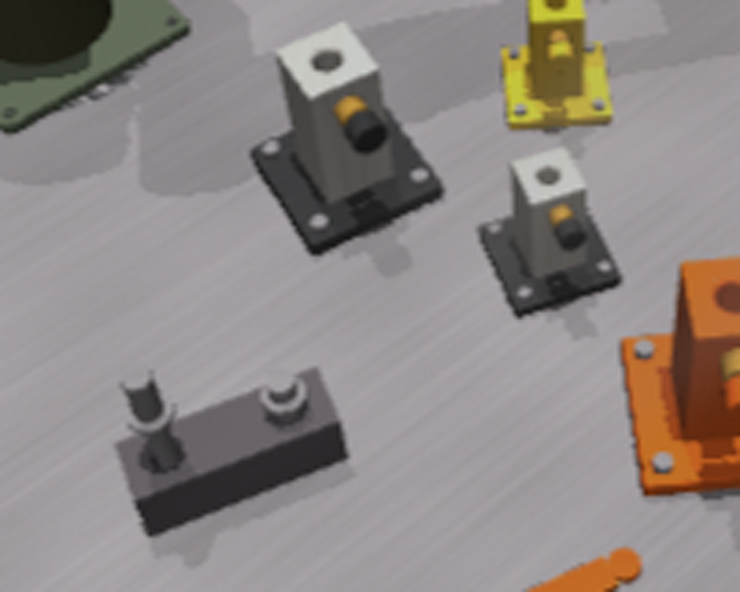

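View pics/sd.png

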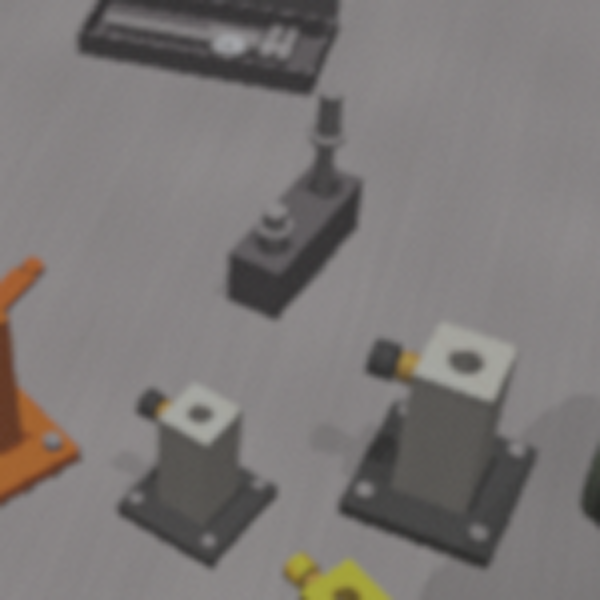

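```bash
python3 - <<'E'
from h import *
s,d=manip.camera_params("scene"),manip.camera_params("side")
def t(n,a,b):
    X=tri(s,a,d,b); print(n,X.round(4),"res",(proj(s,X)-a).round(1),(proj(d,X)-b).round(1), "r",np.hypot(*X[:2]).round(3))
t("head",(149,235.5),(303.9,108.1)); t("ctr",(152.8,246.4),(302.2,120.4)); t("top",(148.1,233.2),(302.7,104.2))
t("spare",(187.5,239.7),(288.5,139.1)); t("mouthnet",(258.1,179.2),(269.9,181.7)); t("mouthman",(257.8,177.6),(270.2,183.2))
t("bigmouth",(196,149.5),(334.4,170))
t("holder",(260.9,199.2),(268.6,207.2)); t("rack",(172.9,260.2),(294.9,146.6))
for z in [.107]: print(atz(s,(257.8,177.6),z),atz(d,(270.2,183.2),z))
print(R.from_rotvec(manip.observe()['orientation']).as_matrix().round(3))
p=manip.camera_params("wrist");Rm=cv2.Rodrigues(p['rvec'])[0];c=-Rm.T@p['tvec'];o=manip.observe()
T=R.from_rotvec(o['orientation']).as_matrix();print("cam in tool",T.T@(c-o['ee_pos']),(T.T@Rm.T).round(3))
E
```

```text
head [ 0.4816 -0.1679  0.1359] res [-1.2 -0.7] [-1.1  0.6] r 0.51
ctr [ 0.4818 -0.1686  0.0835] res [-0.8 -0.5] [-0.8  0.4] r 0.51
top [ 0.486  -0.1684  0.1513] res [-0.8 -0.5] [-0.8  0.4] r 0.514
spare [ 0.5101 -0.0858  0.0593] res [-0.9 -0.5] [-0.9  0.4] r 0.517
mouthnet [0.5088 0.1629 0.1052] res [-1.1 -0.4] [-1.3  0.5] r 0.534
mouthman [0.5051 0.1667 0.1049] res [-0.6 -0.2] [-0.8  0.3] r 0.532
bigmouth [0.3316 0.0886 0.136 ] res [0.2 0.1] [ 0.3 -0.2] r 0.343
holder [ 5.074e-01  1.744e-01 -3.000e-04] res [-1.  -0.4] [-1.3  0.4] r 0.537
rack [ 0.4935 -0.1352 -0.0143] res [-0.9 -0.4] [-0.9  0.4] r 0.512
[0.50813779 0.16627391 0.107     ] [0.50276333 0.16689876 0.107     ]
[[-0.927  0.374  0.   ]
 [ 0.374  0.927  0.   ]
 [ 0.     0.    -1.   ]]
cam in tool [ 6.96454516e-02 -3.49750544e-05 -1.80103666e-01] [[ 0.001 -0.971 -0.239]
 [ 1.     0.001  0.   ]
 [-0.    -0.239  0.971]]
```

Call:
{"api": "move_arm", "payload": {"commands": [[0,0,-0.03,0,100],[-0.0256,-0.0274,-0.001,0,100],[-0.0256,-0.0274,-0.001,0,100],[-0.0256,-0.0274,-0.001,0,100],[-0.0256,-0.0274,-0.001,0,100],[-0.0256,-0.0274,-0.001,0,100],[-0.0256,-0.0274,-0.001,0,100],[-0.0256,-0.0274,-0.001,0,100],[-0.0256,-0.0274,-0.001,0,100],[-0.0256,-0.0274,-0.001,0,100],[-0.0256,-0.0274,-0.001,0,100],[-0.0256,-0.0274,-0.001,0,100],[-0.0256,-0.0274,-0.001,0,100],[-0.0256,-0.0274,-0.001,0,100],[-0.0256,-0.0274,-0.001,0,100],[-0.0256,-0.0274,-0.001,0,100],[-0.0256,-0.0274,-0.001,0,100],[-0.0256,-0.0274,-0.001,0,100],[0,0,0,0,100]]}}

```text
clock: 2.33
ee_pos: [0.4567, -0.0861, 0.2586]
orientation: [0.582, 3.069, 0.008]
contact_force: [-0.8, 0.1, 0.3]
finger_gap: 0.094
```

```bash
cat > look.py <<'E'
from h import *
import sys,json
n=sys.argv[1]
o=manip.observe(); p=manip.camera_params("wrist")
I=manip.capture("wrist"); cv2.imwrite(f"pics/{n}.png",I)
json.dump({k:np.array(v).tolist() for k,v in p.items()},open(f"pics/{n}.json","w"))
print(o['ee_pos'].round(4),R.from_rotvec(o['orientation']).as_matrix().round(4).tolist(),o['contact_force'].round(2),o['clock'])
for q in sys.argv[2:]:
    print(q,[(np.round(r['xy'],1).tolist(),round(r['conf'],2)) for r in manip.tip_of("wrist",q)[:4]])
E
python3 look.py w1 post_head post_center spare_center rack
python3 - <<'E'
from h import *
p=manip.camera_params("wrist")
for X in [(.484,-.168,.158),(.484,-.168,.137),(.484,-.168,.055)]: print(proj(p,X))
E
```

```text
[ 0.4567 -0.0861  0.2586] [[-0.9303, 0.3662, 0.0187], [0.3663, 0.9305, 0.0017], [-0.0168, 0.0084, -0.9998]] [-0.77  0.09  0.27] 2.3333
post_head [([196.8, 233.0], 0.87)]
post_center [([203.0, 219.9], 0.94), ([422.3, 131.8], 0.24)]
spare_center [([272.1, 207.7], 0.62)]
rack [([418.6, 128.9], 0.42)]
[188.41752498 243.21004949]
[192.54743116 235.20029198]
[204.67659237 211.67635809]
```

View pics/w1.png

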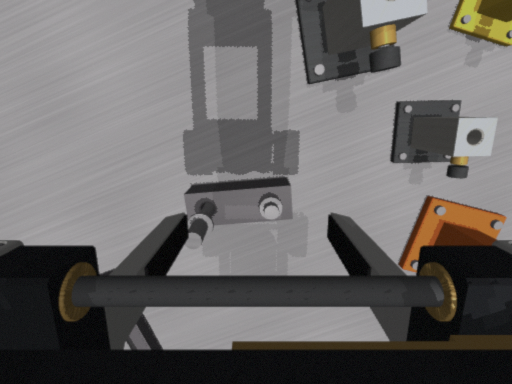

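```bash
python3 look.py w2
python3 - <<'E'
import cv2
I=cv2.imread("pics/w2.png")
cv2.imwrite("pics/z1.png",cv2.resize(I[165:260,170:310],None,fx=5.5,fy=5.5,interpolation=cv2.INTER_CUBIC))
cv2.imwrite("pics/z2.png",cv2.resize(I[90:190,380:505],None,fx=5.5,fy=5.5,interpolation=cv2.INTER_CUBIC))
E
```

```text
[ 0.4544 -0.079   0.258 ] [[-0.9332, 0.359, 0.0163], [0.3592, 0.9333, 0.0058], [-0.0131, 0.0113, -0.9999]] [-0.08  0.44 -0.9 ] 2.5833
```

View pics/z1.png

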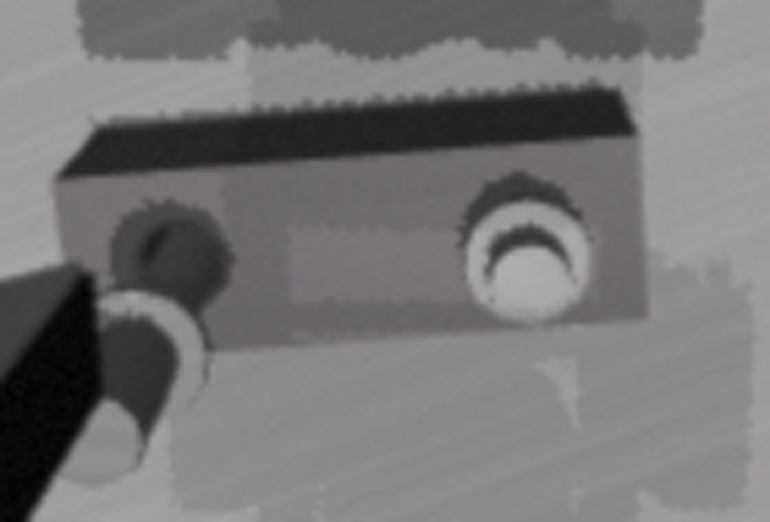

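View pics/z2.png

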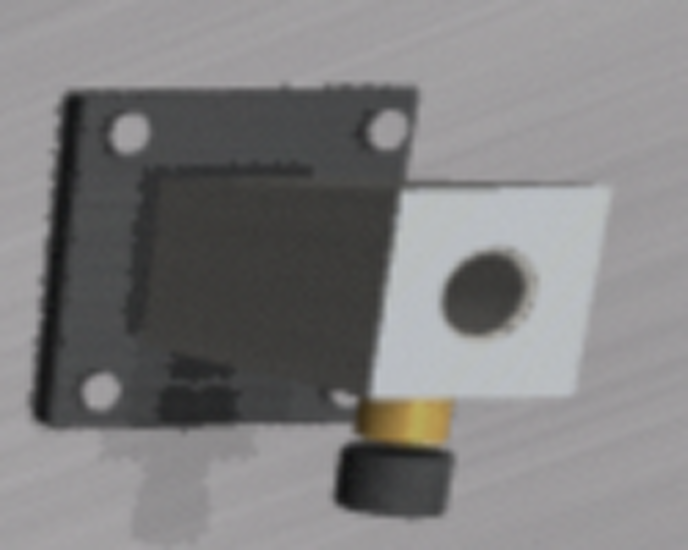

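Call:
{"api": "move_arm", "payload": {"commands": [[-0.018,-0.013,0,0,100],[-0.018,-0.013,0,0,100],[-0.018,-0.013,0,0,100],[-0.018,-0.013,0,0,100],[-0.015,-0.013,0,0,100],[-0.005,-0.006,0,0,100],[0,0,0,0,100],[0,0,0,0,100]]}}

```text
clock: 3.3
ee_pos: [0.5165, -0.1671, 0.2593]
orientation: [0.536, 3.08, 0.017]
contact_force: [-0.2, -0.2, -1.2]
finger_gap: 0.0942
```

```bash
python3 look.py w3 post_head post_center spare_center
python3 - <<'E'
import cv2
I=cv2.imread("pics/w3.png")
cv2.imwrite("pics/z3.png",cv2.resize(I[140:260,190:340],None,fx=5,fy=5,interpolation=cv2.INTER_CUBIC))
E
```

```text
[ 0.5165 -0.1671  0.2593] [[-0.941, 0.3378, 0.0173], [0.338, 0.9411, 0.0081], [-0.0135, 0.0135, -0.9998]] [-0.25 -0.18 -1.25] 3.3
post_head [([238.7, 157.9], 0.67)]
post_center [([245.0, 152.9], 0.96)]
spare_center [([310.5, 147.5], 0.65)]
```

View pics/z3.png

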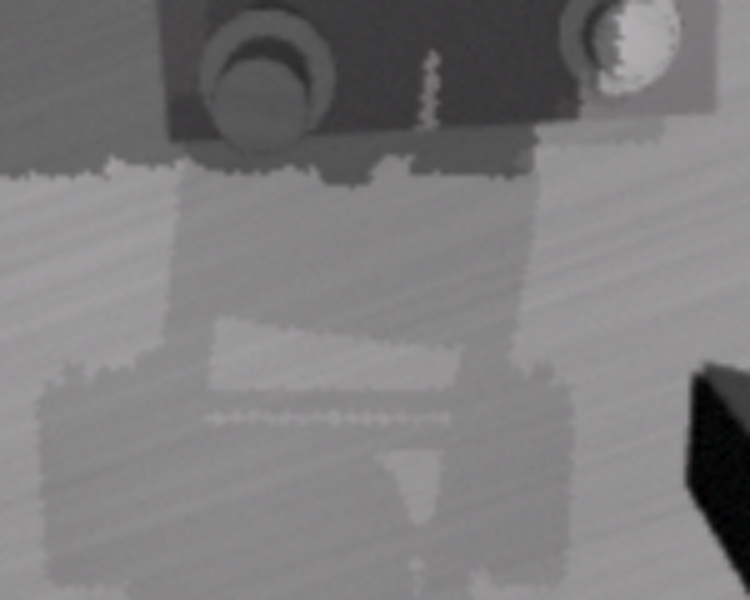

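```bash
python3 - <<'E'
from h import *
import json
L=lambda n:{k:(np.array(v) if isinstance(v,list) else v) for k,v in json.load(open(f"pics/{n}.json")).items()}
p=L("w3")
t=atz(p,(241.6,160.6),.158);f=atz(p,(243.0,155.0),.1145);
print("top",t,"flange",f, "lean",np.degrees((t-f)[:2]/.0435))
p2=L("w2"); print("mouth",atz(p2,(468.1,142.9),.107))
# rack corners top z .055: w3 zoom: near-edge corners
z=lambda u,v,o,s:((u+.5)/s-.5+o[0],(v+.5)/s-.5+o[1])
for n,pp,pts,o,s in [("w3",p,[(170,141),(718,110)],(190,140),5),("w2",p2,[(55,180),(635,133),(648,318)],(170,165),5.5)]:
    for a in pts: print(n,atz(pp,z(*a,o,s),.055).round(4))
print("hole w2",atz(p2,z(172,258,(170,165),5.5),.055))
E
```

```text
top [ 0.48448955 -0.17076996  0.158     ] flange [ 0.48466418 -0.17099283  0.1145    ] lean [-0.2300116   0.29355993]
mouth [0.50419254 0.16685318 0.107     ]
w3 [ 0.4989 -0.2069  0.055 ]
w3 [ 0.5418 -0.0628  0.055 ]
w2 [ 0.4519 -0.1921  0.055 ]
w2 [ 0.4936 -0.0501  0.055 ]
w2 [ 0.542  -0.0637  0.055 ]
hole w2 [ 0.48180075 -0.17293044  0.055     ]
```

View pics/w3.png

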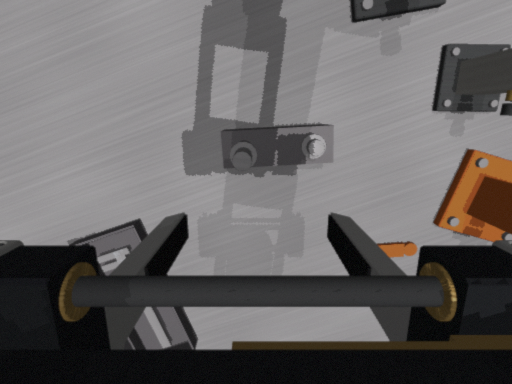

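Call:
{"api": "move_arm", "payload": {"commands": [[0.008,-0.004,0.012,0,100],[0.008,-0.004,0.015,0,100],[0.008,-0.004,0.015,0,100],[0.004,-0.002,0.012,0,100],[0,0,0,0,100],[0,0,0,0,100]]}}

```text
clock: 4.0
ee_pos: [0.4851, -0.1671, 0.2057]
orientation: [0.528, 3.075, 0.015]
contact_force: [0.1, 0.3, 1.0]
finger_gap: 0.0941
```

```bash
python3 look.py w4 post_head
```

```text
[ 0.4851 -0.1671  0.2057] [[-0.9425, 0.3335, 0.0226], [0.3337, 0.9427, 0.0059], [-0.0193, 0.0131, -0.9997]] [0.09 0.29 0.95] 4.0
post_head [([251.8, 198.9], 0.89)]
```

View pics/w4.png

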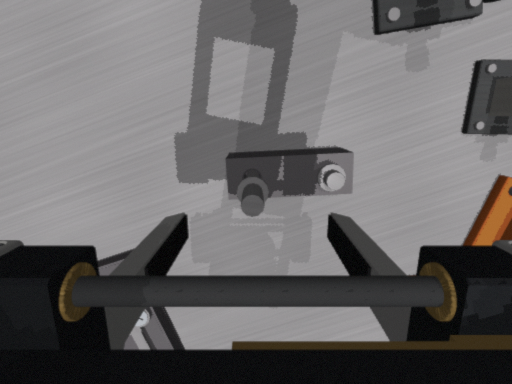

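```bash
python3 - <<'E'
from h import *
import json
I=cv2.imread("pics/w4.png")
cv2.imwrite("pics/z4.png",cv2.resize(I[160:240,215:315],None,fx=7,fy=7,interpolation=cv2.INTER_CUBIC))
E
```

```text
(no output)
```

View pics/z4.png

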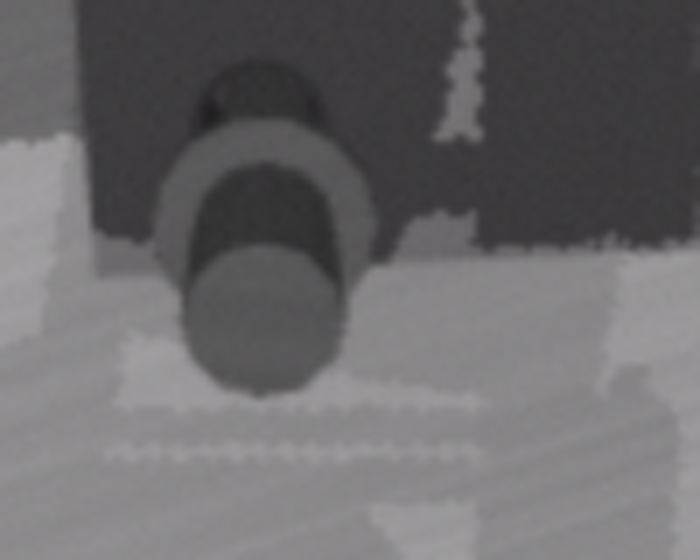

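```bash
python3 - <<'E'
from h import *
import json
L=lambda n:{k:(np.array(v) if isinstance(v,list) else v) for k,v in json.load(open(f"pics/{n}.json")).items()}
p=L("w4"); t=atz(p,(252.3,205),.158); f=atz(p,(252.5,191.7),.116); print(t,f)
o=manip.observe(); T=R.from_rotvec(o['orientation']).as_matrix()
g=np.array([t[0],t[1],.121+.0]); print("tool delta",T.T@(g-o['ee_pos']))
E
```

```text
[ 0.48447919 -0.17067353  0.158     ] [ 0.48444317 -0.17063011  0.116     ]
tool delta [ 0.00169332 -0.0045765   0.08505323]
```

Call:
{"api": "move_arm", "payload": {"commands": [[0.0007,-0.002,0.015,0,100],[0.0007,-0.002,0.02,0,100],[0.0003,-0.0006,0.02,0,100],[0,0,0.015,0,100],[0,0,0.008,0,100],[0,0,0,0,100],[0,0,0,0,100]]}}

```text
clock: 4.68
ee_pos: [0.4933, -0.174, 0.135]
orientation: [0.521, 3.057, 0.005]
contact_force: [-0.3, 0.6, 0.1]
finger_gap: 0.0944
```

```bash
python3 look.py w5
```

```text
[ 0.4933 -0.174   0.135 ] [[-0.9428, 0.331, 0.0405], [0.3311, 0.9436, -0.0036], [-0.0394, 0.01, -0.9992]] [-0.27  0.63  0.08] 4.6833
```

View pics/w5.png

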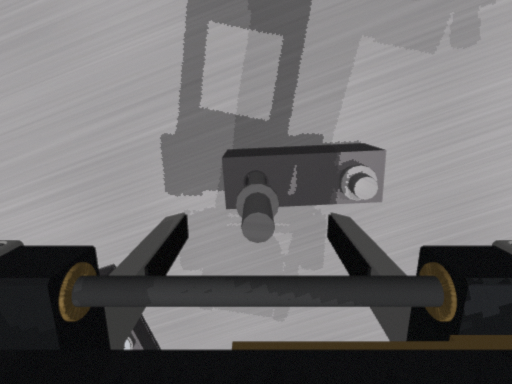

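Call:
{"api": "move_arm", "payload": {"commands": [[0,0,-0.035,0,100],[0,0,-0.035,0,100],[0,0,-0.035,0,100],[0,0,0,0,100],[0,0,0,0,100],[0,0,0,0,100]]}}

```text
clock: 5.23
ee_pos: [0.4915, -0.1746, 0.2511]
orientation: [0.518, 3.048, 0.0]
contact_force: [-0.1, -0.4, 0.1]
finger_gap: 0.0938
```

```bash
cat > st.py <<'E'
from h import *
o=manip.observe();print(o['ee_pos'].round(4),R.from_rotvec(o['orientation']).as_matrix()[:,2].round(4),o['contact_force'].round(2),np.abs(o['dq']).max().round(4),round(o['finger_gap'],4),round(o['clock'],2))
E
python3 st.py
```

```text
[ 0.4915 -0.1746  0.2511] [ 0.0487 -0.0082 -0.9988] [-0.14 -0.37  0.08] 0.0104 0.0938 5.23
```

Call:
{"api": "move_arm", "payload": {"commands": [[0,0,0,0,100],[0,0,0,0,100],[0,0,0,0,100],[0,0,0,0,100],[0,0,0,0,100],[0,0,0,0,100]]}}

```text
clock: 5.73
ee_pos: [0.4893, -0.1732, 0.2466]
orientation: [0.52, 3.056, 0.004]
contact_force: [-0.3, 0.8, -0.8]
finger_gap: 0.0943
```

```bash
python3 st.py
```

```text
[ 0.4893 -0.1732  0.2466] [ 0.0417 -0.0042 -0.9991] [-0.27  0.8  -0.77] 0.0108 0.0943 5.73
```

Call:
{"api": "move_arm", "payload": {"commands": [[0,0,0.005,0,100],[0,0,0.005,0,100],[0,0,0.005,0,100],[0,0,0.005,0,100],[0,0,0.005,0,100],[0,0,0.005,0,100],[0,0,0.005,0,100],[0,0,0.005,0,100],[0,0,0,0,100],[0,0,0,0,100]]}}

```text
clock: 6.57
ee_pos: [0.4897, -0.1726, 0.1994]
orientation: [0.521, 3.061, 0.007]
contact_force: [-0.6, -0.1, 0.2]
finger_gap: 0.0941
```

```bash
python3 st.py
```

```text
[ 0.4897 -0.1726  0.1994] [ 0.0371 -0.0016 -0.9993] [-0.62 -0.13  0.19] 0.0124 0.0941 6.57
```

Call:
{"api": "move_arm", "payload": {"commands": [[0,0,0,0,100],[0,0,0,0,100],[0,0,0,0,100],[0,0,0,0,100],[0,0,0,0,100],[0,0,0,0,100],[0,0,0,0,100],[0,0,0,0,100]]}}

```text
clock: 7.23
ee_pos: [0.4907, -0.1732, 0.2011]
orientation: [0.52, 3.058, 0.005]
contact_force: [-0.4, -0.2, -0.7]
finger_gap: 0.094
```

```bash
python3 st.py; python3 - <<'E'
from h import *
manip.capture("side")
E
python3 st.py
```

```text
[ 0.4907 -0.1732  0.2011] [ 0.04   -0.0032 -0.9992] [-0.38 -0.21 -0.7 ] 0.0032 0.094 7.23
[ 0.4907 -0.1732  0.2011] [ 0.04   -0.0032 -0.9992] [-0.11 -0.56  1.01] 0.0007 0.0938 7.28
```

Call:
{"api": "move_arm", "payload": {"commands": [[0,0,-0.03,0,100],[0,0,0,0,100],[0,0,0,0,100],[0,0,0,0,100]]}}

```text
clock: 7.62
ee_pos: [0.4893, -0.173, 0.2315]
orientation: [0.52, 3.058, 0.006]
contact_force: [0.7, -0.2, 0.1]
finger_gap: 0.0943
```

```bash
python3 st.py
```

```text
[ 0.4893 -0.173   0.2315] [ 0.0394 -0.0029 -0.9992] [ 0.75 -0.19  0.13] 0.0187 0.0943 7.62
```

Call:
{"api": "move_arm", "payload": {"commands": [[0.03,0,0,0,100],[0,0,0,0,100],[0,0,0,0,100],[0,0,0,0,100]]}}

```text
clock: 7.95
ee_pos: [0.4583, -0.1617, 0.2261]
orientation: [0.521, 3.065, 0.01]
contact_force: [0.1, -0.2, -0.4]
finger_gap: 0.0938
```

```bash
python3 st.py
```

```text
[ 0.4583 -0.1617  0.2261] [ 3.360e-02  6.000e-04 -9.994e-01] [ 0.09 -0.19 -0.38] 0.0186 0.0938 7.95
```

Call:
{"api": "move_arm", "payload": {"commands": [[-0.03,0,0,0,100],[0,0,0,0,100],[0,0,0,0,100],[0,0,0,0,100]]}}

```text
clock: 8.28
ee_pos: [0.4871, -0.1716, 0.2244]
orientation: [0.522, 3.069, 0.012]
contact_force: [-0.6, 0.4, -0.3]
finger_gap: 0.0943
```

```bash
python3 st.py
```

```text
[ 0.4871 -0.1716  0.2244] [ 0.0296  0.0027 -0.9996] [-0.56  0.43 -0.32] 0.0119 0.0943 8.28
```

Call:
{"api": "move_arm", "payload": {"commands": [[0.03,0,0,0,100],[0,0,0,0,100],[0,0,0,0,100],[0,0,0,0,100],[-0.03,0,0,0,100],[0,0,0,0,100],[0,0,0,0,100],[0,0,0,0,100],[0.03,0,0,0,100],[0,0,0,0,100],[0,0,0,0,100],[0,0,0,0,100],[-0.03,0,0,0,100],[0,0,0,0,100],[0,0,0,0,100],[0,0,0,0,100]]}}

```text
clock: 9.62
ee_pos: [0.4851, -0.1705, 0.2225]
orientation: [0.523, 3.073, 0.014]
contact_force: [-0.2, 0.2, 0.1]
finger_gap: 0.0942
```

```bash
python3 st.py
```

```text
[ 0.4851 -0.1705  0.2225] [ 0.0254  0.0048 -0.9997] [-0.25  0.22  0.09] 0.0153 0.0942 9.62
```

Call:
{"api": "move_arm", "payload": {"commands": [[0.0001,0,0.005,0,100],[0.0001,0,0.005,0,100],[0.0001,0,0.005,0,100],[0.0001,0,0.005,0,100],[0.0001,0,0.005,0,100],[0.0001,0,0.005,0,100],[0.0001,0,0.005,0,100],[0.0001,0,0.005,0,100],[0.0001,0,0.005,0,100],[0.0001,0,0.005,0,100],[0.0001,0,0.005,0,100],[0.0001,0,0.005,0,100],[0.0001,0,0.005,0,100],[0.0001,0,0.005,0,100],[0,0,0.005,0,100],[0,0,0.003,0,100],[0,0,0,0,100],[0,0,0,0,100]]}}

```text
clock: 11.12
ee_pos: [0.4845, -0.169, 0.1363]
orientation: [0.523, 3.073, 0.014]
contact_force: [0.1, 0.5, -0.2]
finger_gap: 0.0939
```

```bash
python3 st.py
```

```text
[ 0.4845 -0.169   0.1363] [ 0.0255  0.0046 -0.9997] [ 0.14  0.47 -0.19] 0.006 0.0939 11.12
```

Call:
{"api": "move_arm", "payload": {"commands": [[0.0003,-0.0008,0.005,0,100],[0.0003,-0.0008,0.005,0,100],[0,0,0.004,0,100],[0,0,0,0,60],[0,0,0,0,60],[0,0,0,0,60],[0,0,0,0,45],[0,0,0,0,45]], "newtons": 20}}

```text
clock: 11.78
ee_pos: [0.4844, -0.1709, 0.1216]
orientation: [0.523, 3.071, 0.013]
contact_force: [0.5, -0.8, 0.0]
finger_gap: 0.0642
```

```bash
python3 look.py w6
```

```text
[ 0.4844 -0.1709  0.1216] [[-0.9434, 0.3306, 0.0271], [0.3308, 0.9437, 0.0038], [-0.0243, 0.0125, -0.9996]] [ 0.45 -0.81  0.04] 11.7833
```

View pics/w6.png

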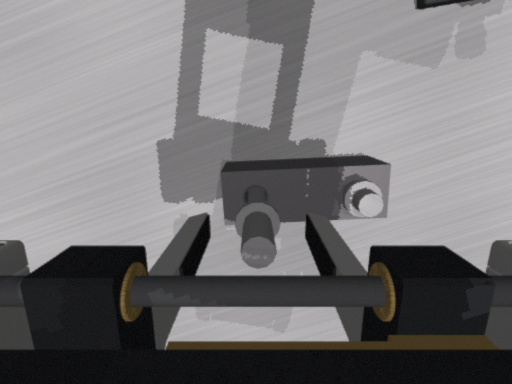

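The post head (top at about (259,251)) is centred between the fingers, so I'm closing.

Call:
{"api": "move_arm", "payload": {"commands": [[0,0,0,0,0],[0,0,0,0,0],[0,0,0,0,0],[0,0,0,0,0],[0,0,0,0,0],[0,0,0,0,0],[0,0,0,0,0]], "newtons": 40}}

```text
clock: 12.42
ee_pos: [0.4848, -0.1712, 0.1223]
orientation: [0.522, 3.07, 0.012]
contact_force: [-0.9, -0.6, -0.7]
finger_gap: 0.0191
```

```bash
python3 st.py
```

```text
[ 0.4848 -0.1712  0.1223] [ 0.0283  0.0027 -0.9996] [-0.89 -0.61 -0.74] 0.0036 0.0191 12.42
```

Call:
{"api": "move_arm", "payload": {"commands": [[0,0,-0.006,0,0],[0,0,-0.006,0,0],[0,0,-0.008,0,0],[0,0,-0.008,0,0],[0,0,-0.008,0,0],[0,0,-0.008,0,0],[0,0,-0.008,0,0],[0,0,-0.008,0,0],[0,0,-0.008,0,0],[0,0,-0.008,0,0],[0,0,-0.008,0,0],[0,0,-0.008,0,0],[0,0,-0.008,0,0],[0,0,-0.008,0,0],[0,0,-0.008,0,0],[0,0,-0.008,0,0],[0,0,-0.008,0,0],[0,0,-0.008,0,0],[0,0,0,0,0],[0,0,0,0,0]]}}

```text
clock: 14.08
ee_pos: [0.4792, -0.1707, 0.277]
orientation: [0.522, 3.072, 0.014]
contact_force: [-0.1, 0.7, -3.7]
finger_gap: 0.0193
```

```bash
python3 st.py
```

```text
[ 0.4792 -0.1707  0.277 ] [ 0.0261  0.0044 -0.9996] [-0.06  0.67 -3.68] 0.0211 0.0193 14.08
```

Call:
{"api": "move_arm", "payload": {"commands": [[0.002,0.008,0,0,0],[0.004,0.015,0,0,0],[0.0042,0.016,0,0,0],[0.0042,0.016,0,0,0],[0.0042,0.016,0,0,0],[0.0042,0.016,0,0,0],[0.0042,0.016,0,0,0],[0.0042,0.016,0,0,0],[0.0042,0.016,0,0,0],[0.0042,0.016,0,0,0],[0.0042,0.016,0,0,0],[0.0042,0.016,0,0,0],[0.0042,0.016,0,0,0],[0.0042,0.016,0,0,0],[0.0042,0.016,0,0,0],[0.0042,0.016,0,0,0],[0.0042,0.015,0,0,0],[0.004,0.01,0,0,0],[0,0,0,0,0],[0,0,0,0,0]]}}

```text
clock: 15.75
ee_pos: [0.4899, 0.1352, 0.2658]
orientation: [-0.524, -3.094, -0.022]
contact_force: [-0.1, 0.1, -2.9]
finger_gap: 0.0196
```

```bash
python3 look.py w7 holder_mouth; python3 -c "
from h import *
for n in ['scene','side']: cv2.imwrite(f'pics/{n}7.png',manip.capture(n))"
```

```text
[0.4899 0.1352 0.2658] [[-0.9443, 0.3292, -0.0013], [0.3291, 0.9442, 0.0144], [0.006, 0.0132, -0.9999]] [-0.1   0.1  -2.94] 15.75
holder_mouth [([166.8, 47.2], 0.91), ([286.1, 182.5], 0.59), ([356.1, 28.8], 0.57), ([114.2, 235.6], 0.57)]
```

View pics/w7.png

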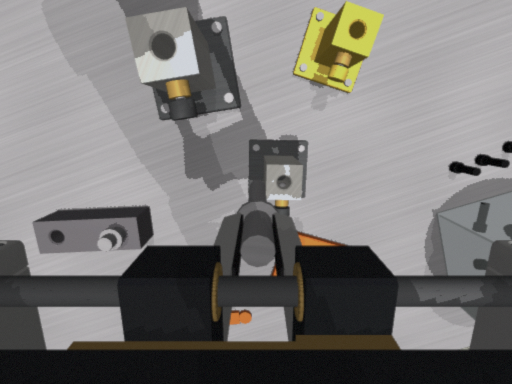

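View pics/scene7.png

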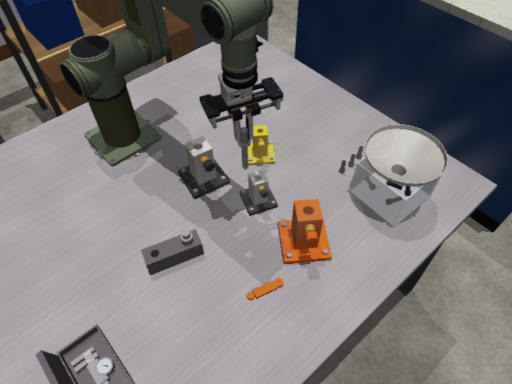

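View pics/side7.png

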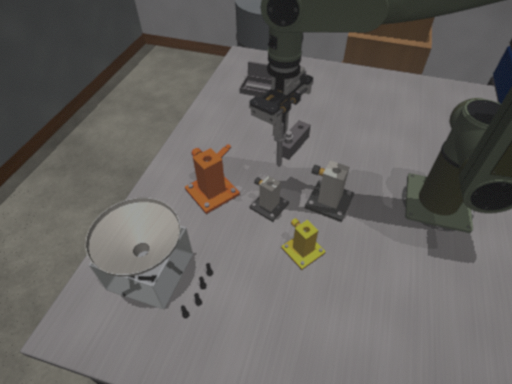

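```bash
python3 - <<'E'
import cv2
f=lambda n,x,y,w,h,s:cv2.imwrite(f"pics/z_{n}.png",cv2.resize(cv2.imread(f"pics/{n}.png")[y:y+h,x:x+w],None,fx=s,fy=s,interpolation=cv2.INTER_CUBIC))
f("w7",230,130,90,80,7); f("scene7",225,95,60,120,5); f("side7",245,95,70,115,5)
E
```

```text
(no output)
```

View pics/z_w7.png

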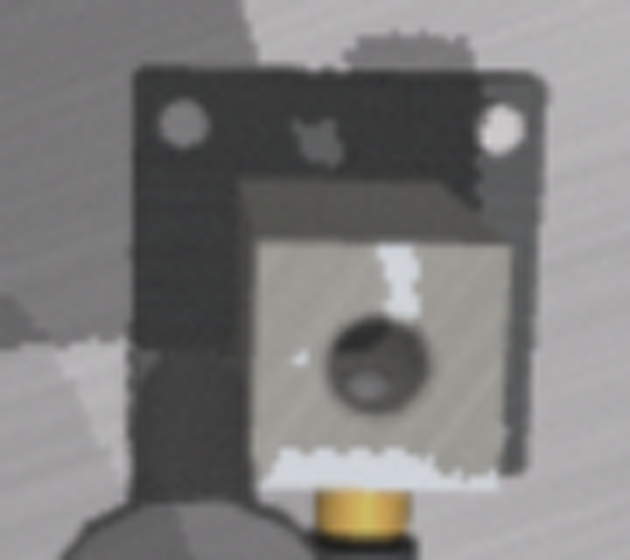

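View pics/z_scene7.png

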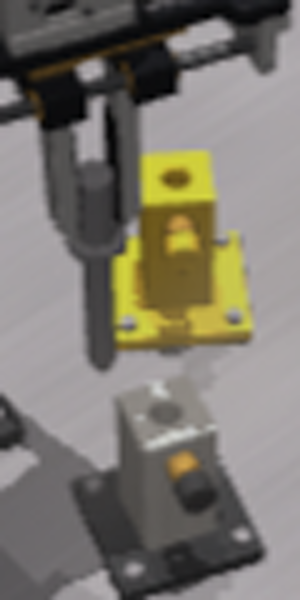

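View pics/z_side7.png

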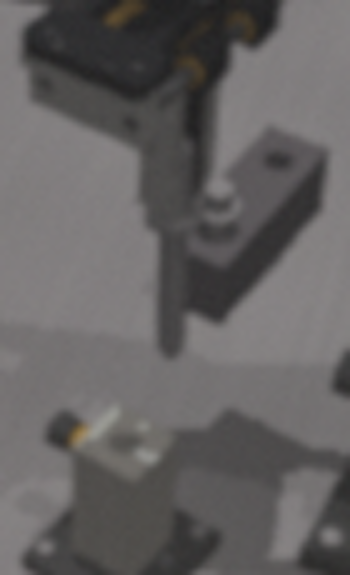

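```bash
python3 - <<'E'
from h import *
import json
L=lambda n:{k:(np.array(v) if isinstance(v,list) else v) for k,v in json.load(open(f"pics/{n}.json")).items()}
p=L("w7"); m=atz(p,(283.7,182.0),.107); print("mouth",m)
s,d=manip.camera_params("scene"),manip.camera_params("side")
def z(u,v,o,k=5): return ((u+.5)/k-.5+o[0],(v+.5)/k-.5+o[1])
S=(225,95);D=(245,95)
ms=z(166,411,S);md=z(126,438,D)
def t(n,a,b):
    X=tri(s,a,d,b); print(n,X.round(4),(proj(s,X)-a).round(1),(proj(d,X)-b).round(1)); return X
mt=t("mouth",ms,md); ft=t("foot",z(101,366,S),z(170,354,D)); fl=t("flange",z(95,246,S),z(175,220,D))
o=manip.observe();print(o['ee_pos'],"pred foot",o['ee_pos']+np.array([0,0,-.111]))
T=R.from_rotvec(o['orientation']).as_matrix(); print(T[:,2])
print("foot px pred", proj(s,o['ee_pos']+T[:,2]*.111),z(101,366,S),proj(d,o['ee_pos']+T[:,2]*.111),z(170,354,D))
E
```

```text
mouth [0.50440253 0.16665546 0.107     ]
mouth [0.5059 0.1666 0.1091] [-0.5 -0.2] [-0.6  0.2]
foot [0.4883 0.1368 0.1549] [-0.2 -0.1] [-0.3  0.1]
flange [0.4909 0.1339 0.2519] [-0.4 -0.2] [-0.6  0.2]
[0.49048817 0.13406694 0.26623647] pred foot [0.49048817 0.13406694 0.15523647]
[-2.81681367e-04  1.46018885e-02 -9.99893347e-01]
foot px pred [244.77752103 168.29994343] (244.8, 167.8) [277.67820002 165.00024957] (278.6, 165.4)
```

Call:
{"api": "move_arm", "payload": {"commands": [[-0.0006,0.005,0,0,0],[-0.001,0.008,0,0,0],[-0.001,0.008,0,0,0],[-0.001,0.007,0,0,0],[-0.001,0.005,0.002,0,0],[0,0,0.005,0,0],[0,0,0.006,0,0],[0,0,0.006,0,0],[0,0,0.006,0,0],[0,0,0.004,0,0],[0,0,0,0,0],[0,0,0,0,0]]}}

```text
clock: 16.95
ee_pos: [0.5074, 0.165, 0.2332]
orientation: [-0.533, -3.091, -0.02]
contact_force: [0.7, 0.1, -3.4]
finger_gap: 0.019
```

```bash
python3 look.py w8; python3 - <<'E'
from h import *
for n in ['scene','side']: cv2.imwrite(f'pics/{n}8.png',manip.capture(n))
f=lambda n,x,y,w,h,s:cv2.imwrite(f"pics/z_{n}.png",cv2.resize(cv2.imread(f"pics/{n}.png")[y:y+h,x:x+w],None,fx=s,fy=s,interpolation=cv2.INTER_CUBIC))
f("w8",220,140,120,100,6); f("scene8",230,120,60,90,6); f("side8",240,100,70,100,6)
E
```

```text
[0.5074 0.165  0.2332] [[-0.9422, 0.3351, -0.0024], [0.3351, 0.9421, 0.0136], [0.0069, 0.012, -0.9999]] [ 0.71  0.12 -3.42] 16.95
```

View pics/z_w8.png

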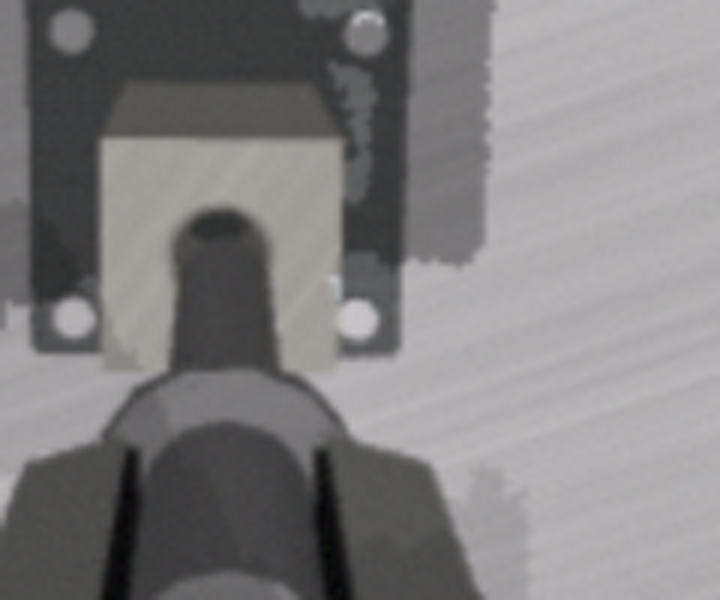

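View pics/z_scene8.png

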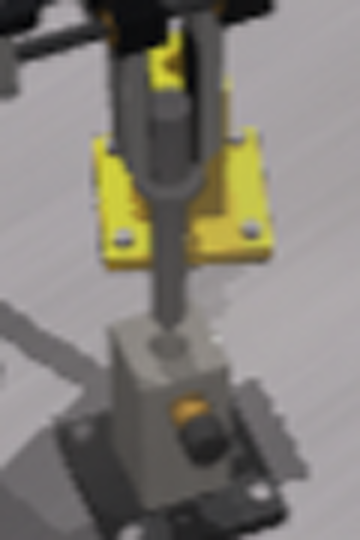

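View pics/z_side8.png

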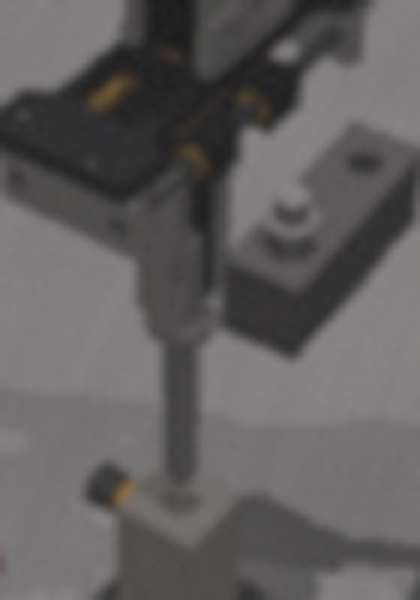

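```bash
python3 - <<'E'
from h import *
s,d=manip.camera_params("scene"),manip.camera_params("side")
def z(u,v,o,k=6): return ((u+.5)/k-.5+o[0],(v+.5)/k-.5+o[1])
S=(230,120);D=(240,100)
def t(n,a,b):
    X=tri(s,a,d,b); print(n,X.round(4),(proj(s,X)-a).round(1),(proj(d,X)-b).round(1)); return X
m=t("mouth",z(170,348,S),z(182,498,D)); f=t("foot",z(169,325,S),z(182,479,D)); g=t("flange",z(168,186,S),z(182,322,D))
print("foot-mouth",f-m,"axis deg",np.degrees((f-g)[:2]/.103))
E
```

```text
mouth [0.5062 0.1661 0.1065] [-0.6 -0.3] [-0.8  0.3]
foot [0.5055 0.167  0.1216] [-0.4 -0.2] [-0.5  0.2]
flange [0.5091 0.1637 0.2205] [-0.6 -0.3] [-0.7  0.3]
foot-mouth [-0.00064427  0.00082707  0.01506758] axis deg [-2.00185002  1.82533729]
```

Call:
{"api": "move_arm", "payload": {"commands": [[0,0,0.003,0,0],[0,0,0.004,0,0],[0,0,0.004,0,0],[0.0002,0,0.004,0,0],[0.0002,0,0.003,0,0],[0,0,0.002,0,0],[0,0,0,0,0]]}}

```text
clock: 17.68
ee_pos: [0.5083, 0.1655, 0.2132]
orientation: [-0.534, -3.095, -0.023]
contact_force: [0.2, 0.0, -2.6]
finger_gap: 0.0193
```

```bash
python3 st.py
```

```text
[0.5083 0.1655 0.2132] [ 0.0017  0.0142 -0.9999] [ 0.17  0.05 -2.6 ] 0.0021 0.0193 17.68
```

Call:
{"api": "move_arm", "payload": {"commands": [[0.0005,0,0.003,0,0],[0.0005,0,0.003,0,0],[0.0005,0,0.003,0,0],[0.0005,0,0.002,0,0],[0,0,0,0,0]]}}

```text
clock: 18.1
ee_pos: [0.5065, 0.1657, 0.2014]
orientation: [0.534, 3.095, 0.02]
contact_force: [-0.2, -0.4, -3.1]
finger_gap: 0.0194
```

```bash
python3 st.py;  python3 - <<'E'
from h import *
for n in ['scene','side']: cv2.imwrite(f'pics/{n}9.png',manip.capture(n))
f=lambda n,x,y,w,h,s:cv2.resize(cv2.imread(f"pics/{n}.png")[y:y+h,x:x+w],None,fx=s,fy=s,interpolation=cv2.INTER_CUBIC)
cv2.imwrite("pics/z9.png",np.hstack([f("scene9",230,120,60,90,6),f("side9",240,110,70,90,6)]))
E
```

```text
[0.5065 0.1657 0.2014] [ 0.0024  0.0126 -0.9999] [-0.22 -0.4  -3.14] 0.004 0.0194 18.1
```

View pics/z9.png

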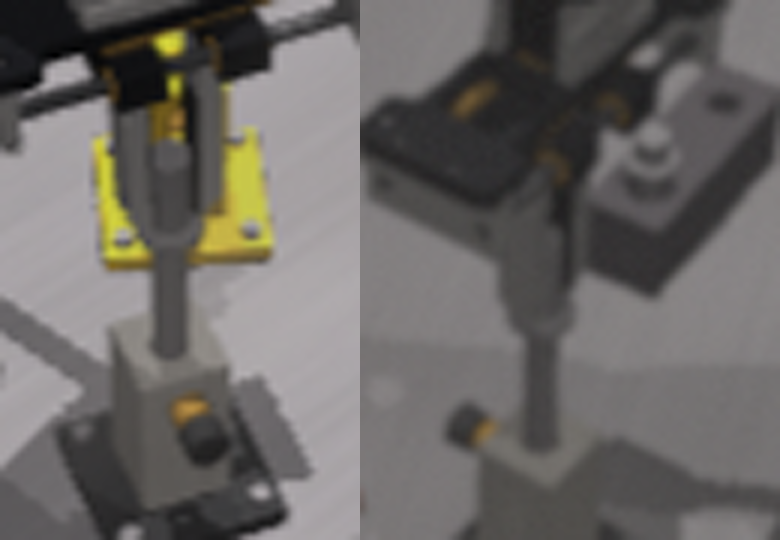

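Call:
{"api": "move_arm", "payload": {"commands": [[0.0005,0,0.0025,0,0],[0.0005,0,0.0025,0,0],[0,0,0.0025,0,0]]}}

```text
clock: 18.45
ee_pos: [0.507, 0.1657, 0.1965]
orientation: [0.534, 3.092, 0.02]
contact_force: [-3.4, -2.3, 10.3]
finger_gap: 0.0192
```

```bash
python3 st.py
```

```text
[0.507  0.1657 0.1965] [ 0.0058  0.0117 -0.9999] [-3.42 -2.3  10.26] 0.0369 0.0192 18.45
```

Call:
{"api": "move_arm", "payload": {"commands": [[0,0,0.0025,0,0],[0,0,0.0025,0,0]]}}

```text
clock: 18.62
ee_pos: [0.5075, 0.1657, 0.196]
orientation: [0.533, 3.09, 0.02]
contact_force: [-4.0, -2.5, 9.9]
finger_gap: 0.0192
```

```bash
python3 st.py
```

```text
[0.5075 0.1657 0.196 ] [ 0.0074  0.0113 -0.9999] [-3.96 -2.5   9.91] 0.0129 0.0192 18.62
```

Call:
{"api": "move_arm", "payload": {"commands": [[0.001,0,0.0033,0,0],[0.001,0,0.0035,0,0]]}}

```text
clock: 18.78
ee_pos: [0.5069, 0.166, 0.1948]
orientation: [0.532, 3.087, 0.019]
contact_force: [-4.7, -3.0, 12.3]
finger_gap: 0.0195
```

```bash
python3 st.py
```

```text
[0.5069 0.166  0.1948] [ 0.0113  0.0104 -0.9999] [-4.69 -3.04 12.29] 0.0383 0.0195 18.78
```

Call:
{"api": "move_arm", "payload": {"commands": [[0.0015,0,0.004,0,0],[0.0015,0,0.004,0,0]]}}

```text
clock: 18.95
ee_pos: [0.5066, 0.1663, 0.1944]
orientation: [0.53, 3.08, 0.018]
contact_force: [-4.3, -3.2, 13.9]
finger_gap: 0.0193
```

```bash
python3 st.py
```

```text
[0.5066 0.1663 0.1944] [ 0.0182  0.0084 -0.9998] [-4.32 -3.19 13.94] 0.0469 0.0193 18.95
```

Call:
{"api": "move_arm", "payload": {"commands": [[0.001,0,0.005,0,0],[0.001,0,0.005,0,0]]}}

```text
clock: 19.12
ee_pos: [0.5057, 0.1663, 0.1905]
orientation: [0.529, 3.076, 0.016]
contact_force: [-2.7, -1.4, 3.3]
finger_gap: 0.0195
```

```bash
python3 st.py
```

```text
[0.5057 0.1663 0.1905] [ 0.0217  0.0066 -0.9997] [-2.74 -1.41  3.31] 0.0813 0.0195 19.12
```

Call:
{"api": "move_arm", "payload": {"commands": [[0.0005,0,0.004,0,0],[0.0005,0,0.004,0,0]]}}

```text
clock: 19.28
ee_pos: [0.505, 0.1663, 0.1853]
orientation: [0.528, 3.075, 0.015]
contact_force: [-2.7, -1.4, 8.2]
finger_gap: 0.0195
```

```bash
python3 st.py
```

```text
[0.505  0.1663 0.1853] [ 0.0231  0.0056 -0.9997] [-2.67 -1.41  8.23] 0.0771 0.0195 19.28
```

Call:
{"api": "move_arm", "payload": {"commands": [[0.0003,0,0.0035,0,0],[0.0003,0,0.0035,0,0]]}}

```text
clock: 19.45
ee_pos: [0.5048, 0.1663, 0.1799]
orientation: [0.528, 3.074, 0.014]
contact_force: [-2.4, -2.2, 6.4]
finger_gap: 0.0195
```

```bash
python3 st.py
```

```text
[0.5048 0.1663 0.1799] [ 0.0243  0.0051 -0.9997] [-2.36 -2.21  6.4 ] 0.0791 0.0195 19.45
```

Call:
{"api": "move_arm", "payload": {"commands": [[0.0003,0,0.0035,0,0],[0.0003,0,0.0035,0,0]]}}

```text
clock: 19.62
ee_pos: [0.5046, 0.1665, 0.1739]
orientation: [0.527, 3.073, 0.014]
contact_force: [-2.6, -2.1, 6.8]
finger_gap: 0.0193
```

```bash
python3 st.py
```

```text
[0.5046 0.1665 0.1739] [ 0.025   0.0047 -0.9997] [-2.63 -2.05  6.77] 0.0799 0.0193 19.62
```

Call:
{"api": "move_arm", "payload": {"commands": [[0.0003,0,0.0033,0,0],[0.0003,0,0.0033,0,0]]}}

```text
clock: 19.78
ee_pos: [0.5045, 0.1665, 0.1679]
orientation: [0.527, 3.072, 0.013]
contact_force: [-2.3, -1.5, 5.4]
finger_gap: 0.0195
```

```bash
python3 st.py
```

```text
[0.5045 0.1665 0.1679] [ 0.0258  0.0043 -0.9997] [-2.33 -1.47  5.41] 0.0786 0.0195 19.78
```

Call:
{"api": "move_arm", "payload": {"commands": [[0.0003,0,0.0033,0,0],[0.0003,0,0.0033,0,0]]}}

```text
clock: 19.95
ee_pos: [0.506, 0.1666, 0.1659]
orientation: [0.525, 3.068, 0.013]
contact_force: [-6.8, -2.6, 26.4]
finger_gap: 0.0192
```

```bash
python3 st.py
```

```text
[0.506  0.1666 0.1659] [ 0.0302  0.0034 -0.9995] [-6.76 -2.56 26.43] 0.0353 0.0192 19.95
```

Call:
{"api": "move_arm", "payload": {"commands": [[0,0,0,0,0],[0,0,0,0,0]]}}

```text
clock: 20.12
ee_pos: [0.5049, 0.1665, 0.1666]
orientation: [0.525, 3.07, 0.012]
contact_force: [-1.6, -1.3, 1.7]
finger_gap: 0.0192
```

```bash
python3 st.py; python3 - <<'E'
from h import *
for n in ['scene','side']: cv2.imwrite(f'pics/{n}10.png',manip.capture(n))
f=lambda n,x,y,w,h,s:cv2.resize(cv2.imread(f"pics/{n}.png")[y:y+h,x:x+w],None,fx=s,fy=s,interpolation=cv2.INTER_CUBIC)
cv2.imwrite("pics/z10.png",np.hstack([f("scene10",230,120,60,90,6),f("side10",240,110,70,90,6)]))
E
```

```text
[0.5049 0.1665 0.1666] [ 0.0278  0.0028 -0.9996] [-1.56 -1.33  1.68] 0.0097 0.0192 20.12
```

View pics/z10.png

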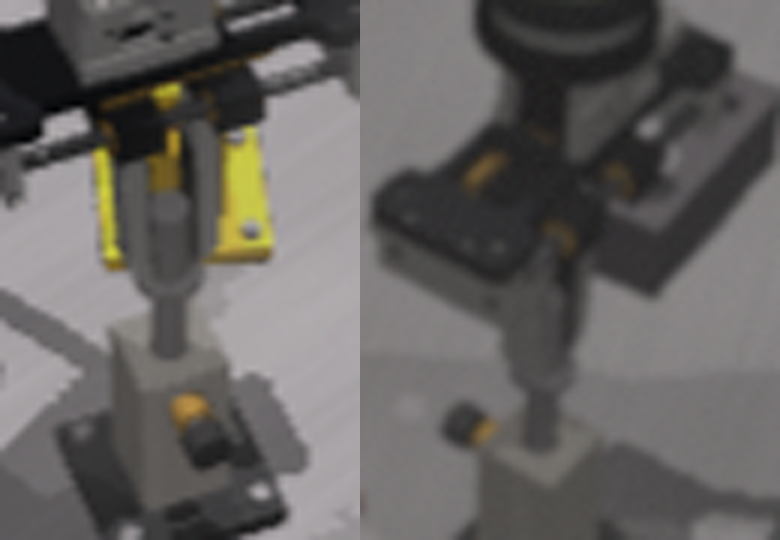

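Call:
{"api": "move_arm", "payload": {"commands": [[0.0003,0,0.0025,0,0],[0.0003,0,0.0028,0,0],[0.0003,0,0.0028,0,0]]}}

```text
clock: 20.47
ee_pos: [0.5075, 0.1663, 0.166]
orientation: [0.522, 3.063, 0.011]
contact_force: [-5.5, -2.8, 12.9]
finger_gap: 0.0195
```

```bash
python3 st.py
```

```text
[0.5075 0.1663 0.166 ] [ 0.035   0.0011 -0.9994] [-5.53 -2.8  12.95] 0.0329 0.0195 20.47
```

Call:
{"api": "move_arm", "payload": {"commands": [[0.001,0,0.0015,0,20],[0,0,0.0005,0,30],[0,0,0,0,40],[0,0,0,0,50],[0,0,0,0,60],[0,0,0,0,60]]}}

```text
clock: 20.97
ee_pos: [0.5098, 0.1684, 0.1651]
orientation: [0.522, 3.056, 0.019]
contact_force: [0.4, 0.4, 0.6]
finger_gap: 0.0495
```

```bash
python3 st.py; python3 look.py w11; python3 - <<'E'
from h import *
for n in ['scene','side']: cv2.imwrite(f'pics/{n}11.png',manip.capture(n))
f=lambda n,x,y,w,h,s:cv2.resize(cv2.imread(f"pics/{n}.png")[y:y+h,x:x+w],None,fx=s,fy=s,interpolation=cv2.INTER_CUBIC)
cv2.imwrite("pics/z11.png",np.hstack([f("scene11",230,120,60,90,6),f("side11",240,110,70,90,6)]))
E
```

```text
[0.5098 0.1684 0.1651] [ 0.0428  0.0052 -0.9991] [0.42 0.38 0.62] 0.0138 0.0495 20.97
[0.5098 0.1684 0.1651] [[-0.9425, 0.3314, 0.0428], [0.3319, 0.9433, 0.0052], [-0.0386, 0.0191, -0.9991]] [0.42 0.38 0.62] 20.9667
```

View pics/z11.png

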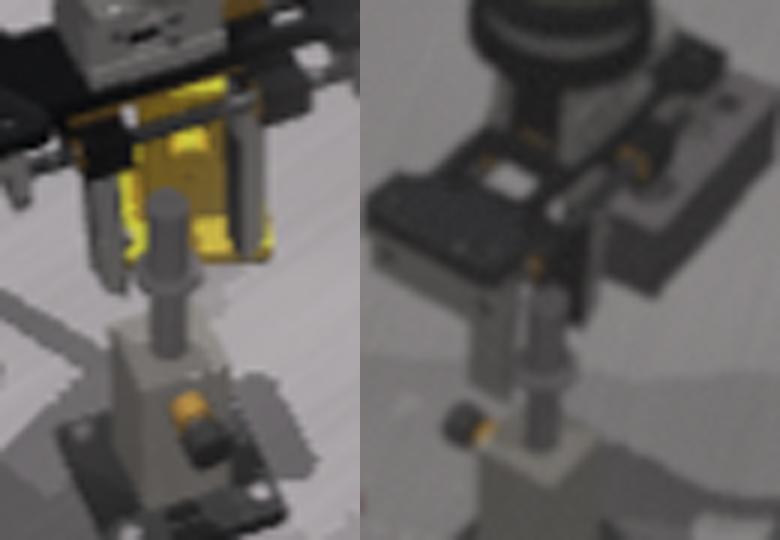

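View pics/w11.png

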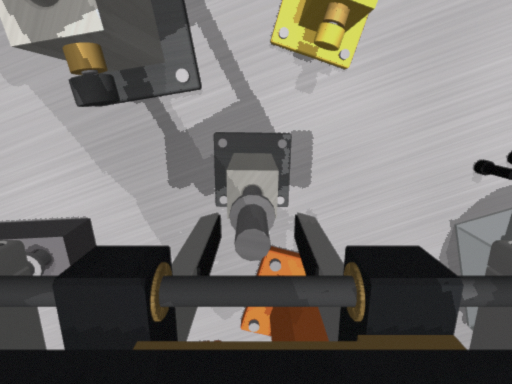

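Call:
{"api": "move_arm", "payload": {"commands": [[0,0,-0.006,0,60],[0,0,-0.008,0,60],[0,0,-0.008,0,60],[0,0,-0.008,0,60],[0,0,-0.008,0,60],[0,0,-0.008,0,60],[0,0,-0.006,0,60],[0,0,-0.004,0,0],[0,0,0,0,0],[0,0,0,0,0],[0,0,0,0,0],[0,0,0,0,0],[0,0,0,0,0],[0,0,0,0,0]]}}

```text
clock: 22.28
ee_pos: [0.5075, 0.1681, 0.2283]
orientation: [0.522, 3.054, 0.02]
contact_force: [-0.6, -0.0, 0.2]
finger_gap: 0.0135
```

```bash
python3 st.py; python3 look.py w12; python3 - <<'E'
from h import *
for n in ['scene','side']: cv2.imwrite(f'pics/{n}12.png',manip.capture(n))
f=lambda n,x,y,w,h,s:cv2.resize(cv2.imread(f"pics/{n}.png")[y:y+h,x:x+w],None,fx=s,fy=s,interpolation=cv2.INTER_CUBIC)
cv2.imwrite("pics/z12.png",np.hstack([f("scene12",230,120,60,90,6),f("side12",240,110,70,90,6)]))
E
```

```text
[0.5075 0.1681 0.2283] [ 0.0447  0.0055 -0.999 ] [-0.6  -0.01  0.2 ] 0.0057 0.0135 22.28
[0.5075 0.1681 0.2283] [[-0.9424, 0.3314, 0.0447], [0.332, 0.9433, 0.0055], [-0.0404, 0.0201, -0.999]] [-0.6  -0.01  0.2 ] 22.2833
```

View pics/z12.png

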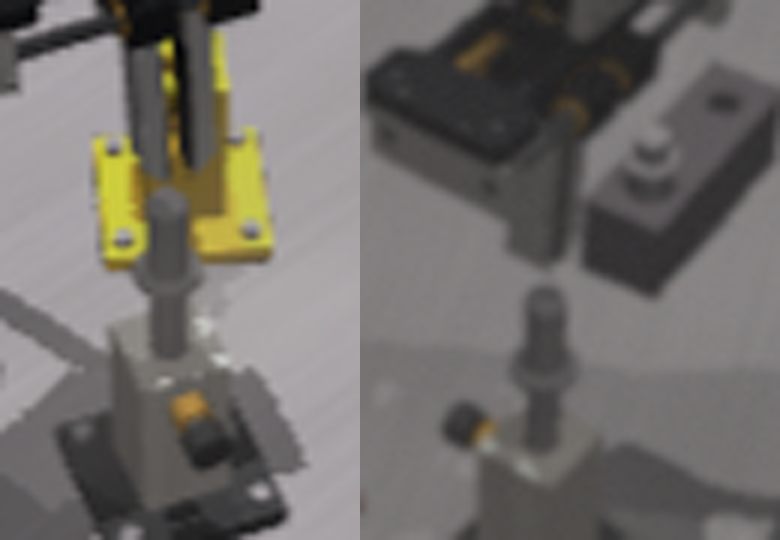

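View pics/w12.png

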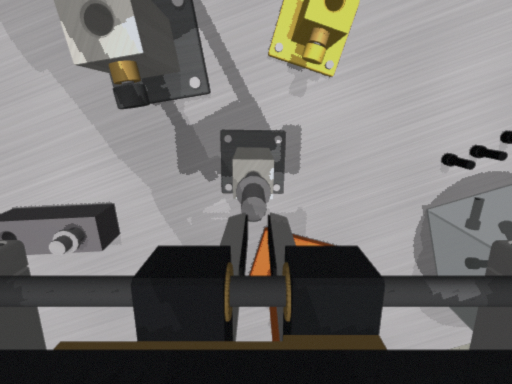

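```bash
python3 - <<'E'
from h import *
import json
s,d=manip.camera_params("scene"),manip.camera_params("side")
def z(u,v,o,k=6): return ((u+.5)/k-.5+o[0],(v+.5)/k-.5+o[1])
S=(230,120);D=(240,110)
def t(n,a,b):
    X=tri(s,a,d,b); print(n,X.round(4),(proj(s,X)-a).round(1),(proj(d,X)-b).round(1)); return X
t("top",z(168,197,S),z(186,295,D)); t("flange",z(169,272,S),z(183,368,D)); t("shaft@mouth",z(169,349,S),z(182,440,D))
f=cv2.resize(cv2.imread("pics/w12.png")[150:230,210:300],None,fx=7,fy=7,interpolation=cv2.INTER_CUBIC);cv2.imwrite("pics/zz.png",f)
p=manip.camera_params("wrist")
for zz in (.195,.203): print(atz(p,(254,208),zz))
E
```

```text
top [0.5047 0.1684 0.2061] [-0.3 -0.1] [-0.4  0.2]
flange [0.5054 0.1677 0.1578] [-0.4 -0.2] [-0.5  0.2]
shaft@mouth [0.5058 0.1661 0.1054] [-0.5 -0.2] [-0.7  0.2]
[0.50626666 0.16657594 0.195     ]
[0.503518   0.16747377 0.203     ]
```

Call:
{"api": "move_arm", "payload": {"commands": [[0.0015,-0.0008,0,0,0],[0.0015,-0.0008,0,0,0],[0.001,-0.0005,0,0,0],[0,0,0.003,0,0],[0,0,0.004,0,0],[0,0,0.003,0,0],[0,0,0,0,0]]}}

```text
clock: 23.02
ee_pos: [0.5029, 0.1674, 0.217]
orientation: [0.522, 3.054, 0.02]
contact_force: [-0.7, -0.4, -0.6]
finger_gap: 0.0002
```

```bash
python3 st.py
```

```text
[0.5029 0.1674 0.217 ] [ 0.0445  0.0055 -0.999 ] [-0.68 -0.36 -0.58] 0.0013 0.0002 23.02
```

Call:
{"api": "move_arm", "payload": {"commands": [[0,0,0.0025,0,0],[0,0,0.0025,0,0],[0,0,0.0025,0,0],[0,0,0.002,0,0]]}}

```text
clock: 23.35
ee_pos: [0.5034, 0.1675, 0.2064]
orientation: [0.521, 3.054, 0.02]
contact_force: [0.2, 0.2, -0.2]
finger_gap: 0.0004
```

```bash
python3 st.py
```

```text
[0.5034 0.1675 0.2064] [ 0.0444  0.0055 -0.999 ] [ 0.16  0.16 -0.18] 0.0553 0.0004 23.35
```

Call:
{"api": "move_arm", "payload": {"commands": [[0,0,0.002,0,0],[0,0,0.002,0,0]]}}

```text
clock: 23.52
ee_pos: [0.504, 0.1676, 0.2027]
orientation: [0.521, 3.054, 0.021]
contact_force: [-2.0, -0.4, 11.5]
finger_gap: 0.0007
```

```bash
python3 st.py
```

```text
[0.504  0.1676 0.2027] [ 0.0452  0.0057 -0.999 ] [-1.99 -0.44 11.52] 0.035 0.0007 23.52
```

Call:
{"api": "move_arm", "payload": {"commands": [[0,0,0.0025,0,0]]}}

```text
clock: 23.6
ee_pos: [0.5053, 0.1682, 0.2022]
orientation: [0.521, 3.051, 0.023]
contact_force: [-2.8, 1.2, 14.1]
finger_gap: 0.0008
```

```bash
python3 st.py
```

```text
[0.5053 0.1682 0.2022] [ 0.0483  0.007  -0.9988] [-2.76  1.19 14.15] 0.0586 0.0008 23.6
```

Call:
{"api": "move_arm", "payload": {"commands": [[0,0,0.003,0,0]]}}

```text
clock: 23.68
ee_pos: [0.5073, 0.1691, 0.2024]
orientation: [0.52, 3.046, 0.028]
contact_force: [-1.6, 1.9, 11.3]
finger_gap: 0.0003
```

```bash
python3 st.py
```

```text
[0.5073 0.1691 0.2024] [ 0.0533  0.0091 -0.9985] [-1.65  1.93 11.26] 0.0675 0.0003 23.68
```

Call:
{"api": "move_arm", "payload": {"commands": [[0,0,-0.006,0,0],[0,0,-0.01,0,0],[0,0,-0.012,0,0],[0,0,-0.012,0,0],[0,0,-0.012,0,0],[0,0,-0.012,0,0],[0,0,0,0,0],[0,0,0,0,0]]}}

```text
clock: 24.35
ee_pos: [0.504, 0.1683, 0.2725]
orientation: [0.52, 3.044, 0.028]
contact_force: [-0.3, -0.1, 0.2]
finger_gap: 0.0006
```

```bash
python3 st.py; python3 - <<'E'
from h import *
for n in ['scene','side']: cv2.imwrite(f'pics/{n}13.png',manip.capture(n))
f=lambda n,x,y,w,h,s:cv2.resize(cv2.imread(f"pics/{n}.png")[y:y+h,x:x+w],None,fx=s,fy=s,interpolation=cv2.INTER_CUBIC)
cv2.imwrite("pics/z13.png",np.hstack([f("scene13",230,120,60,90,6),f("side13",240,110,70,90,6)]))
E
```

```text
[0.504  0.1683 0.2725] [ 0.0555  0.0089 -0.9984] [-0.28 -0.06  0.16] 0.0253 0.0006 24.35
```

View pics/z13.png

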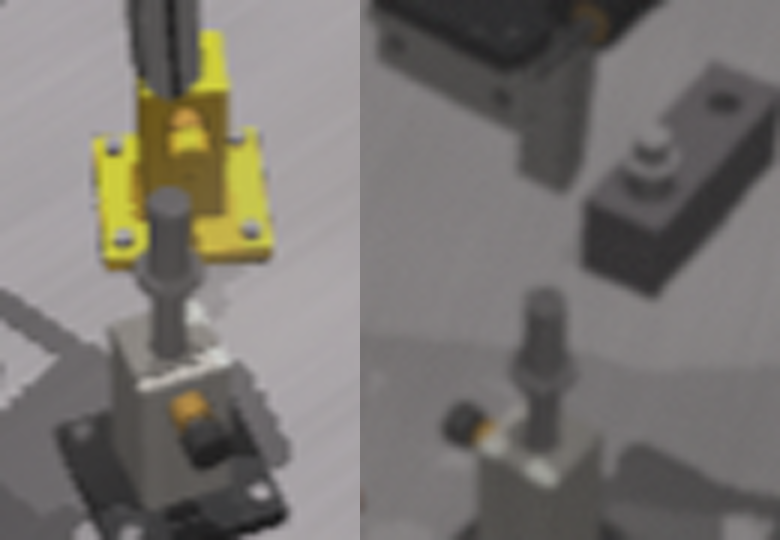

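View pics/scene13.png

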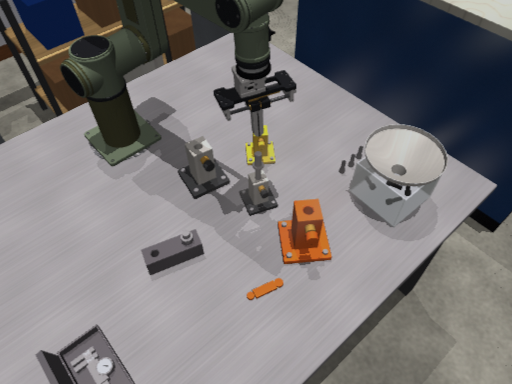

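The post stands upright in the small grey holder with its head at about (258,153) in the scene view. The spare, gauge and screws haven't moved, and the hand is clear of everything. Handing in.

```bash
python3 -c "
from workcell import manip
print(manip.hand_in())"
```

```text
the job is handed in; nothing more can be done
None
```

The tall post is standing, released, in the small grey holder, and the job was handed in at about 24 s of the 64 s allowed. No verdict came back.

**What I did:** I lifted the post out of the storage block and lowered it into the holder. I felt the plunger at roughly 17 N, then a steady rub of about 10 N. The force then rose steeply with the foot about 52 mm below the mouth, which I took as the stop. After letting go, I pressed on the post's head with the shut fingers at 11–14 N. It did not sink, and its top was at about 0.2025 m, the height the stop reading predicts to within 1 mm.

**Last checks:**
- The post looks upright and centred to within the 1–2 mm the cameras resolve.
- The spare, the gauge and the screws look unmoved, and the hand is clear of everything.

**What fell short or stays uncertain:**
- **Push limit:** one push on the stop reached about 29 N, briefly over the advised 25 N. The wrist force alone cannot show the total post-to-holder force against the 60 N limit.
- **Tool tilt:** the tool drifted up to 3° off vertical during the moves, which left small side forces on the post while it was being inserted.
- **Head press:** the fingers slid about 3 mm sideways on the head, so I never checked the seat beyond 14 N after release.
- **Seat and plunger:** I could not read either joint directly; I judged both from force and depth.

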